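Switch on the buffet's interlocked lever bank

TASK

Switch on the breakfast buffet's hot-holding station: throw all three levers of the lever bank fully over to the far side, away from the robot. An interlock lets them go in one order only, which changes from day to day and which nothing shows, so feel gently for the lever that is free, and if one is blocked back off and try another; never push a lever harder than 20 N (about 2 kg). Leave the crockery and utensils round the bank where they are.

Things in the scene. Friction and masses are not known exactly. Their poses are not given: they have to be found in the camera images.
- bank: Lever bank: steel box fixed to the counter, 220 (x) by 310 (y) by 75 mm high, three levers in slots in its top. Origin on the counter below the middle lever's axis; the box spans x -85 to +135 mm. z up, x from the robot's side to the far side (throw direction), y to the left. All levers turn about one line along y, at x = 0, 50 mm above the counter. Position and yaw (up to 0.3 rad) vary.
- grip_left: Red hand grip and steel shaft of the left (bank y = +85 mm) lever. Origin on the lever's axis, z along the lever to its free end. Shaft 12 mm thick; red cylinder 28 mm thick, from 55 to 110 mm above the origin. More than 20 N from the robot counts as forcing.
- top_left (a point): Centre of the free end of the red grip, 110 mm from the lever's axis
- lever_left (a joint): Red lever's angle: 0 leaning 0.5 rad to the robot's side (off), 0.5 upright, 1.0 leaning 0.5 rad to the far side (on, end stop). Starts at 0 to 0.05; stays where left. A free lever resists with a steady 3 to 6 N at the grip all the way.
- grip_mid: Yellow hand grip and steel shaft of the middle (bank y = 0) lever. Origin on the lever's axis, z along the lever to its free end. Shaft 12 mm thick; yellow cylinder 28 mm thick, from 55 to 110 mm above the origin. More than 20 N from the robot counts as forcing.
- top_mid (a point): Centre of the free end of the yellow grip, 110 mm from the lever's axis
- lever_mid (a joint): Yellow lever's angle: 0 leaning 0.5 rad to the robot's side (off), 0.5 upright, 1.0 leaning 0.5 rad to the far side (on, end stop). Starts at 0 to 0.05; stays where left. A blocked lever moves freely to about 0.10, then meets a springy stop whose push grows by about 1.4 N per mm at the grip.
- grip_right: Blue hand grip and steel shaft of the right (bank y = -85 mm) lever. Origin on the lever's axis, z along the lever to its free end. Shaft 12 mm thick; blue cylinder 28 mm thick, from 55 to 110 mm above the origin. More than 20 N from the robot counts as forcing.
- top_right (a point): Centre of the free end of the blue grip, 110 mm from the lever's axis
- lever_right (a joint): Blue lever's angle: 0 leaning 0.5 rad to the robot's side (off), 0.5 upright, 1.0 leaning 0.5 rad to the far side (on, end stop). Starts at 0 to 0.05; stays where left. One lever is free at the start; once it is past about 0.85 a second is unblocked, and throwing that one unblocks the last. Drawn anew each time, unseen.
- ramekin: small white ramekin, 64 mm across, 42 mm high, standing on the bank's rear deck near its left end; origin under its centre. Bystander: leave it where it is (within 25 mm).
- pepper_pot: dark steel pepper pot, 34 mm across, 65 mm high, standing on the bank's rear deck near its right end; origin under its centre. Bystander: leave it where it is (within 25 mm).
- mug: blue mug, 76 mm across, 88 mm high, on the counter just left of the bank; origin under its centre. Bystander: leave it where it is (within 25 mm).
- tongs: steel serving tongs, about 220 mm long, lying on the counter just right of the bank; origin under the middle. Bystander: leave it where it is (within 25 mm).
- bowl_a: white bowl, 120 mm across, 55 mm high, on the counter to one side; origin under its centre. Bystander: leave it where it is (within 25 mm).
- bowl_b: white bowl, 120 mm across, 55 mm high, on the counter to one side; origin under its centre. Bystander: leave it where it is (within 25 mm).
- spoon_cup: steel cup with black stirrers, 72 mm across, 150 mm high, on the counter to one side; origin under its centre. Bystander: leave it where it is (within 25 mm).

How it is judged:
On the way, in this order (a step that is already met when the one before it is completed fails the run):
1. one lever is thrown fully over (value of joint any of lever_left, lever_mid, lever_right above 0.88 rad), for 0.1 s.
2. a second lever is thrown fully over ((value of joint each of lever_left, lever_mid above 0.88 rad or value of joint each of lever_left, lever_right above 0.88 rad or value of joint each of lever_mid, lever_right above 0.88 rad)), for 0.1 s.
At the end, for the whole second after the job is handed in: All three levers stand thrown to the far side, each above 0.88 rad of its 1.0 rad throw, and at rest; one was thrown first, then a second, then the third, no lever was pushed with more than 20 N and no bystander moved more than 25 mm (value of joint each of lever_left, lever_mid, lever_right above 0.88 rad and velocity of joint each of lever_left, lever_mid, lever_right below 0.05 rad/s); the robot touches nothing.
It fails at once if the red lever is pushed with more than 20 N (contact force between any of the fingers, the arm and grip_left above 20 N).
It fails at once if the yellow lever is pushed with more than 20 N (contact force between any of the fingers, the arm and grip_mid above 20 N).
It fails at once if the blue lever is pushed with more than 20 N (contact force between any of the fingers, the arm and grip_right above 20 N).
It fails at once if a bystander is moved more than 25 mm (distance of any of ramekin, pepper_pot, mug, tongs, bowl_a, bowl_b, spoon_cup from where it was at the start of the episode above 0.025 m).
It also fails if it takes over 72 s, if anything falls off the work surface, if the arm or the gripper's body presses on something with over 40 N, if the wrist force passes 120 N, or if a joint passes its speed limit or range.

ROBOT

A 6-joint arm with a two-finger parallel gripper is mounted at the origin on the work surface. World frame = base frame: x ahead of the robot, y to its left, z up, the work surface at z = 0. Lengths are in m, angles in rad, forces in N, time in s.
With the tool pointing down it reaches from about 0.325 to 0.775 m from the base axis. Payload 5.5 kg.
Tool frame: the origin (TCP) lies midway between the tips of the shut fingers; the grasp point (between the pads) lies ctrl.grasp_offset behind it (ctrl.grasp_offset is the distance from the TCP to the grasp point, in m); z points along the fingers, y is the line along which they close (so a half turn about z gives the same grasp; the last joint's range is limited). The gripper opens to 85 mm and grips with 20 to 120 N. Pads are 22 mm wide; open, the fingers measure 114 mm over their backs; the gripper's body (76 mm by 85 mm) begins 54 mm behind the grasp point. The pads swing forward as they close: fully open they stand 13 mm farther back than shut.
Start: joints at [-1.215, 0.091, 1.231, -0, 1.82, -0.057], TCP at [0.241, -0.55, 0.231] pointing down, gripper open.
Joint ranges: [-2.87, 2.87], [-0.86, 2.18], [0.17, 2.46], [-1.51, 4.65], [0.06, 2.69], [-2.65, 2.65]. Speed limits (rad/s): [2.57, 2.57, 3.01, 3.14, 3.14, 3.14].

INTERFACE

Orientations are given as a 3x3 rotation matrix whose columns are the frame's x, y, z axes.
In Python, from cell import readout, camera, ctrl gives the robot as it stands.
- The arm moves only by the tool apply_moves, never from a script. Its argument "plan" is a list of rows, each a list of 7 numbers: the turn, a rotation vector about the tool's x, y, z each as a share of pi rad, from -1 to 1, then the shift along the tool's x, y, z each as a share of 25 mm, from -1 to 1, then the gripper's target within -1 to 1 (fully open at 1, half-way at 0, shut at -1). In form: [[wx, wy, wz, dx, dy, dz, claw], ...]. A call has 1 to 10 rows; each row shifts and turns the commanded pose from where the row before left it, along the tool's axes as they then stand; what a row does not reach is not made up. A row lasts 1/12 s, in which the tool goes at most 41.7 mm and 7.16 degrees, less where a joint would pass 70% of its speed; a pose out of reach is approached as far as the arm can. A call with a number of a shift or a turn outside -1 to 1 is refused whole. A call with a gripper value outside its range is refused whole. The fingers move at their own pace and stop on an object; "newtons" is the grip in N (left out, the last holds). Time passes only in rows, so rows that do not move let the fingers close. It gives the time, the measured TCP pose, the force, the opening and the grip force at its end, in the units of the state.
- readout.get_obs(): the state, without advancing time (a new reading comes with each control period).
- camera(name): name is "scene" or "top" or "wrist"; returns a dict with "frame" (400x640x3 uint8, red, green, blue), "intrinsics" (3x3 intrinsics, pixels), "R" (3x3) and "t" (3): a world point X has camera coordinates R X + t. Camera axes: x right, y down, z forward; pixel columns grow to the right and rows downward; lengths in m; the calibration is good to about 2 mm. A picture is of the moment at which its call begins. There is no depth.
- ctrl.finish_job(): hands the job in; it is judged then, once.
The state is a dict: "t": time; "qpos": joint angles; "dq": joint speeds; "tau": joint torques, N m; "tool_pos": TCP position; "tcp_rot": TCP orientation; "contact_force": force on the tool from outside, world axes, zero at the start; "moment": the same for the moment, N m; "opening": opening from 0.0 (shut) to 1.0 (fully open); "grasp_force": force on a finger pad.
Only numpy, scipy, OpenCV 4.12 (cv2) and the standard library are available. Lean on these libraries where they do the work, as an engineer would, in place of code of your own. Each camera call takes 0.05 s, during which the arm holds its last target. There are 200 camera calls.

## Working session

There is one attempt and no reset: what is moved stays moved. The work goes in short steps, Python scripts to look and compute and a tool call to move; the robot and the scene stay as the last step left them, time stands still between calls to the robot, and variables do not carry over. Pictures are saved under pics/ and viewed, at most 10 in all, crops included, and the job is handed in when it is done.

Besides the shell and the picture viewer there is one more tool, called after ">>>" by a JSON object that holds its "fn" and its "kwargs", one argument or row to a line. apply_moves: Moves the arm, as the interface text tells. Shift numbers are shares of 25 mm and turn numbers shares of pi rad, none past 1 either way. Its arguments: {"type":"object","properties":{"plan":{"type":"array","items":{"type":"array","items":{"type":"number"}}},"newtons":{"type":"number"}},"required":["plan"]}

```bash
mkdir -p pics; python3 - <<'E'
from cell import readout,camera,ctrl
import cv2,numpy as np
for n in ("scene","top"):
    c=camera(n); cv2.imwrite(f"pics/{n}0.png",c["frame"][:,:,::-1]); np.savez(f"{n}0.npz",**c)
o=readout.get_obs(); print(o, ctrl.grasp_offset)
E
```

```text
{'t': 0.1, 'qpos': array([-1.21469702e+00,  9.18094817e-02,  1.23178074e+00,  2.94982368e-05,
        1.81983050e+00, -5.66950762e-02]), 'dq': array([ 0.00083676, -0.00160132, -0.00272599, -0.0001223 ,  0.00094254,
        0.00020167]), 'tau': array([ 3.79887759e-03, -4.60218644e+01, -4.19218612e+01, -1.36936265e-05,
        1.05952373e-02,  1.11174907e-05]), 'tool_pos': array([ 0.24061981, -0.54934887,  0.23023982]), 'tcp_rot': array([[ 9.16000511e-01,  4.01176633e-01, -6.10507244e-04],
       [ 4.01177076e-01, -9.15998900e-01,  1.72334638e-03],
       [ 1.32142335e-04, -1.82350768e-03, -9.99998329e-01]]), 'contact_force': array([-0.40228574,  0.08849746, -0.96045784]), 'moment': array([0.0123242 , 0.0233053 , 0.02999739]), 'grasp_force': 0.0, 'opening': 0.9990145567952876} 0.0187
```

View pics/scene0.png

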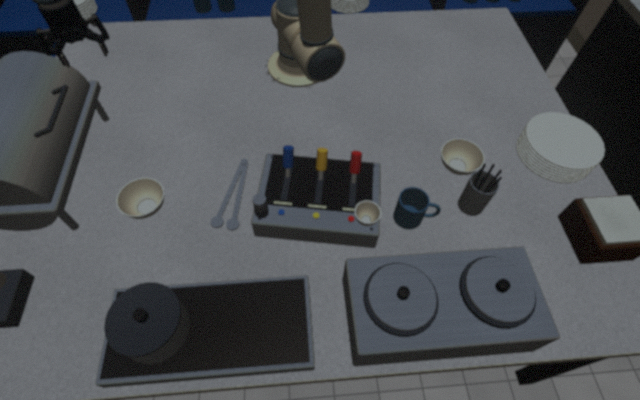

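View pics/top0.png

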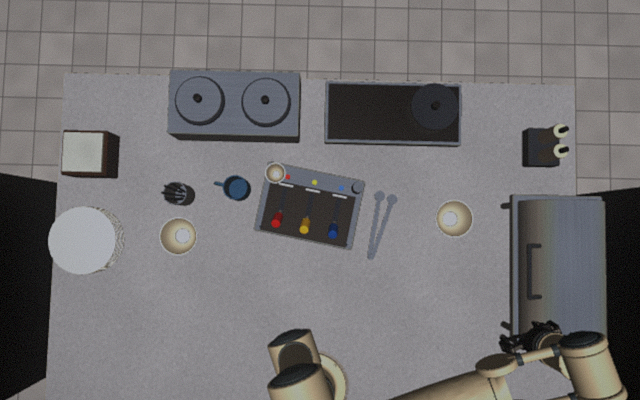

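The scene view (from the far side) shows the bank with blue, yellow and red grips at about (288,157), (322,158) and (356,162). The top view shows red, yellow and blue at about (277,220), (304,226) and (333,230), with the ramekin at (275,172) and the pepper pot at (357,187).

```bash
cat > h.py <<'E'
import cv2,numpy as np
HS={'red':[(0,8),(172,180)],'yellow':[(18,30)],'blue':[(108,125)]}
BOX={'scene':(255,135,390,190),'top':(255,190,365,250)}
def blobs(c,n,box=None):
    x0,y0,x1,y1=box or BOX[n]; f=c["frame"][y0:y1,x0:x1]; h=cv2.cvtColor(f,cv2.COLOR_RGB2HSV); out={}
    for k,rs in HS.items():
        m=sum(((h[...,0]>=a)&(h[...,0]<=b)) for a,b in rs)>0
        m=(m&(h[...,1]>130)&(h[...,2]>50)).astype(np.uint8)
        N,l,s,ce=cv2.connectedComponentsWithStats(m)
        if N<2: continue
        i=1+np.argmax(s[1:,4]); out[k]=(ce[i]+[x0,y0],s[i])
    return out
def ray(c,p):
    d=np.linalg.inv(c["intrinsics"])@[p[0],p[1],1]; d=c["R"].T@d; return -c["R"].T@c["t"],d/np.linalg.norm(d)
def plane(c,p,z):
    o,d=ray(c,p); return o+d*(z-o[2])/d[2]
def tri(rs):
    A=sum(np.eye(3)-np.outer(d,d) for o,d in rs); b=sum((np.eye(3)-np.outer(d,d))@o for o,d in rs); return np.linalg.solve(A,b)
E
python3 - <<'E'
from h import *
C={n:dict(np.load(n+"0.npz")) for n in("scene","top")}
B={n:blobs(C[n],n) for n in C}
P={}
for k in HS:
    print(k,[(B[n][k][0].round(1),B[n][k][1]) for n in C])
    P[k]=tri([ray(C[n],B[n][k][0]) for n in C]); print(P[k].round(4), plane(C['top'],B['top'][k][0],.122).round(4))
d=P['red']-P['blue']; print(np.linalg.norm(d[:2]), 'yaw',np.arctan2(-d[0],d[1]))
for p in [(267,162),(365,181),(354,249),(254,229)]: print(plane(C['top'],p,.075).round(3))
for p in [(275,172),(357,187)]: print(plane(C['top'],p,.12).round(3))
E
```

```text
red [(array([355.1, 162.5]), array([ 95,  16,  11,  23, 205], dtype=int32)), (array([276.6, 219.7]), array([ 16,  22,  12,  16, 135], dtype=int32))]
[0.5258 0.1166 0.1199] [0.5256 0.1155 0.122 ]
yellow [(array([321.3, 159.9]), array([ 61,  14,  11,  22, 208], dtype=int32)), (array([304.3, 225.8]), array([ 44,  28,  11,  16, 134], dtype=int32))]
[0.5095 0.033  0.1172] [0.5094 0.0321 0.122 ]
blue [(array([287.5, 156.5]), array([ 28,  11,  10,  22, 166], dtype=int32)), (array([332.6, 231. ]), array([ 73,  34,  10,  15, 109], dtype=int32))]
[ 0.4957 -0.0519  0.1209] [ 0.4957 -0.0527  0.122 ]
0.17116250093855617 yaw -0.17684560647225728
[0.705 0.155 0.075]
[ 0.653 -0.152  0.075]
[ 0.442 -0.122  0.075]
[0.496 0.188 0.075]
[0.669 0.125 0.12 ]
[ 0.63  -0.124  0.12 ]
```

```bash
python3 - <<'E'
import cv2
a=cv2.imread("pics/top0.png")[150:260,240:410]; b=cv2.imread("pics/scene0.png")[135:255,230:400]
a=cv2.resize(a,None,fx=4.4,fy=2.7*1.0) if 0 else cv2.resize(a,(0,0),fx=2.5,fy=2.5); b=cv2.resize(b,(a.shape[1],300))
cv2.imwrite("pics/crop.png",cv2.vconcat([a,b]))
E
```

```text
(no output)
```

View pics/crop.png

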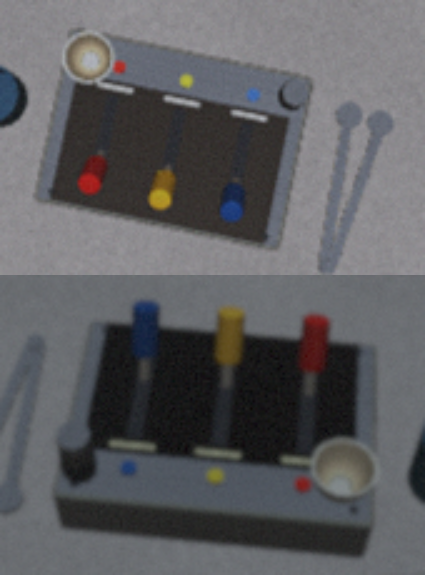

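The close-up agrees with the triangulated grips: bank origin is about (0.549, 0.024) and yaw about -0.17. I'll push with shut fingers, tool x along the throw. First I'll turn the tool and travel to the robot side of the blue lever.

>>> {"fn": "apply_moves", "kwargs": {
  "plan": [
    [0,0,0.037,0,0,0,-1],
    [0,0,0.037,0,0,0,-1],
    [0,0,0.037,0,0,0,-1],
    [0,0,0.037,0,0,0,-1],
    [0,0,0.037,0,0,0,-1],
    [0,0,0,0.2,-0.97,0,-1],
    [0,0,0,0.2,-0.97,0,-1],
    [0,0,0,0.2,-0.97,0,-1],
    [0,0,0,0.2,-0.97,0,-1],
    [0,0,0,0.2,-0.97,0,-1]
  ]
}}

```text
t: 0.93
tool_pos: [0.2858, -0.4331, 0.2306]
tcp_rot: [[0.986, -0.168, -0.0], [-0.168, -0.986, 0.001], [-0.001, -0.001, -1.0]]
contact_force: [1.3, -0.0, -0.1]
opening: -0.001
grasp_force: 0.0
```

>>> {"fn": "apply_moves", "kwargs": {
  "plan": [
    [0,0,0,0.2,-0.97,0,-1],
    [0,0,0,0.2,-0.97,0,-1],
    [0,0,0,0.2,-0.97,0,-1],
    [0,0,0,0.2,-0.97,0,-1],
    [0,0,0,0.2,-0.97,0,-1],
    [0,0,0,0.2,-0.97,0,-1],
    [0,0,0,0.2,-0.97,0,-1],
    [0,0,0,0.2,-0.97,0,-1],
    [0,0,0,0.2,-0.97,0,-1],
    [0,0,0,0.2,-0.97,0,-1]
  ]
}}

```text
t: 1.77
tool_pos: [0.3757, -0.2023, 0.2309]
tcp_rot: [[0.986, -0.168, -0.0], [-0.168, -0.986, 0.0], [-0.001, -0.0, -1.0]]
contact_force: [0.3, -0.1, -0.8]
opening: 0.001
grasp_force: 0.0
```

```bash
cat >> h.py <<'E'
O=np.array([.549,.024,0]); Y=-.17; U=np.array([np.cos(Y),np.sin(Y),0]); V=np.array([-np.sin(Y),np.cos(Y),0])
def st():
    from cell import readout
    o=readout.get_obs(); p=o['tool_pos']-O; f=o['contact_force']; R=o['tcp_rot']
    print('t%.2f bank %.1f %.1f %.1f mm'%(o['t'],1e3*p@U,1e3*p@V,1e3*p[2]),'F %.1f %.1f %.1f'%(f@U,f@V,f[2]),'yaw %.3f'%np.arctan2(R[1,0],R[0,0]),'open %.2f'%o['opening'],R[2].round(3))
E
python3 -c "from h import *;st()"
```

```text
t1.77 bank -132.5 -252.4 230.9 mm F 0.3 -0.0 -0.8 yaw -0.169 open 0.00 [-0.001 -0.    -1.   ]
```

>>> {"fn": "apply_moves", "kwargs": {
  "plan": [
    [0,0,0,0.15,-0.92,0,-1],
    [0,0,0,0.15,-0.92,0,-1],
    [0,0,0,0.15,-0.92,0,-1],
    [0,0,0,0.15,-0.92,0,-1],
    [0,0,0,0.15,-0.92,0,-1],
    [0,0,0,0.15,-0.92,0,-1],
    [0,0,0,0.15,-0.92,0,-1],
    [0,0,0,0,0,0,-1],
    [0,0,0,0,0,0,-1]
  ]
}}

```text
t: 2.52
tool_pos: [0.4284, -0.0485, 0.2308]
tcp_rot: [[0.986, -0.165, -0.001], [-0.165, -0.986, -0.0], [-0.001, 0.0, -1.0]]
contact_force: [0.1, -0.8, -0.2]
opening: 0.001
grasp_force: 0.0
```

```bash
python3 -c "from h import *;st()"
```

```text
t2.52 bank -106.6 -91.8 230.8 mm F 0.3 -0.7 -0.2 yaw -0.166 open 0.00 [-0.001  0.    -1.   ]
```

>>> {"fn": "apply_moves", "kwargs": {
  "plan": [
    [0,0,0,0,-0.27,0.92,-1],
    [0,0,0,0,0,0.92,-1],
    [0,0,0,0,0,0.92,-1],
    [0,0,0,0,0,0.92,-1],
    [0,0,0,0,0,0.92,-1],
    [0,0,0,0.3,0,0,-1],
    [0,0,0,0.3,0,0,-1],
    [0,0,0,0.1,0,0,-1],
    [0,0,0,0.1,0,0,-1]
  ]
}}

```text
t: 3.27
tool_pos: [0.4509, -0.0466, 0.1184]
tcp_rot: [[0.986, -0.168, 0.003], [-0.168, -0.986, -0.001], [0.003, 0.0, -1.0]]
contact_force: [0.1, -0.4, -0.2]
opening: -0.003
grasp_force: 0.0
```

>>> {"fn": "apply_moves", "kwargs": {
  "plan": [
    [0,0,0,0.1,0,0,-1],
    [0,0,0,0.1,0,0,-1]
  ]
}}

```text
t: 3.43
tool_pos: [0.4552, -0.0471, 0.1177]
tcp_rot: [[0.986, -0.168, 0.002], [-0.168, -0.986, -0.0], [0.002, 0.0, -1.0]]
contact_force: [-0.6, -0.5, -0.0]
opening: 0.003
grasp_force: 0.0
```

>>> {"fn": "apply_moves", "kwargs": {
  "plan": [
    [0,0,0,0.1,0,0,-1],
    [0,0,0,0.1,0,0,-1]
  ]
}}

```text
t: 3.6
tool_pos: [0.4596, -0.0477, 0.1167]
tcp_rot: [[0.986, -0.168, 0.001], [-0.168, -0.986, -0.0], [0.001, -0.0, -1.0]]
contact_force: [-0.5, 0.1, -0.5]
opening: -0.001
grasp_force: 0.0
```

```bash
python3 -c "from h import *;st()"
```

```text
t3.60 bank -76.0 -85.8 116.7 mm F -0.6 -0.0 -0.5 yaw -0.168 open -0.00 [ 0.001 -0.    -1.   ]
```

Positions as planned, so contact is near. I'll push in small steps and read the force.

>>> {"fn": "apply_moves", "kwargs": {
  "plan": [
    [0,0,0,0.1,0,0,-1],
    [0,0,0,0.1,0,0,-1]
  ]
}}

```text
t: 3.77
tool_pos: [0.4636, -0.0483, 0.1164]
tcp_rot: [[0.986, -0.167, -0.002], [-0.167, -0.986, 0.0], [-0.002, -0.0, -1.0]]
contact_force: [-8.9, 0.9, 6.7]
opening: -0.002
grasp_force: 4.3
```

>>> {"fn": "apply_moves", "kwargs": {
  "plan": [
    [0,0,0,0.1,0,0,-1],
    [0,0,0,0.1,0,0,-1]
  ]
}}

```text
t: 3.93
tool_pos: [0.4682, -0.049, 0.1168]
tcp_rot: [[0.986, -0.167, -0.002], [-0.167, -0.986, 0.001], [-0.002, -0.0, -1.0]]
contact_force: [-6.0, 2.0, 4.7]
opening: -0.002
grasp_force: 3.5
```

>>> {"fn": "apply_moves", "kwargs": {
  "plan": [
    [0,0,0,0.1,0,0,-1],
    [0,0,0,0,0,0,-1]
  ]
}}

```text
t: 4.1
tool_pos: [0.4709, -0.0494, 0.1167]
tcp_rot: [[0.986, -0.167, -0.002], [-0.167, -0.986, 0.001], [-0.002, -0.0, -1.0]]
contact_force: [-5.4, 1.8, 5.1]
opening: -0.003
grasp_force: 2.8
```

>>> {"fn": "apply_moves", "kwargs": {
  "plan": [
    [0,0,0,0.1,0,0,-1],
    [0,0,0,0,0,0,-1]
  ]
}}

```text
t: 4.27
tool_pos: [0.473, -0.0497, 0.1168]
tcp_rot: [[0.986, -0.167, -0.003], [-0.167, -0.986, 0.001], [-0.003, -0.0, -1.0]]
contact_force: [-7.3, 2.0, 4.8]
opening: 0.003
grasp_force: 3.8
```

>>> {"fn": "apply_moves", "kwargs": {
  "plan": [
    [0,0,0,0.1,0,0,-1],
    [0,0,0,0,0,0,-1]
  ]
}}

```text
t: 4.43
tool_pos: [0.4751, -0.0501, 0.1171]
tcp_rot: [[0.986, -0.167, -0.004], [-0.167, -0.986, 0.001], [-0.004, -0.0, -1.0]]
contact_force: [-10.3, 2.1, 7.7]
opening: -0.002
grasp_force: 5.3
```

```bash
python3 -c "from h import *;st()"
```

```text
t4.43 bank -60.3 -85.5 117.1 mm F -10.5 0.4 7.7 yaw -0.168 open -0.00 [-0.004 -0.    -1.   ]
```

The force climbs about 1.4 N/mm, so blue is blocked. Backing off and trying yellow.

>>> {"fn": "apply_moves", "kwargs": {
  "plan": [
    [0,0,0,-0.4,0,0,-1],
    [0,0,0,-1,0,0,-1],
    [0,0,0,0,-0.85,0,-1],
    [0,0,0,0,-0.85,0,-1],
    [0,0,0,0,-0.85,0,-1],
    [0,0,0,0,-0.85,0,-1],
    [0,0,0,0.3,0,0,-1],
    [0,0,0,0.3,0,0,-1],
    [0,0,0,0.1,0,0,-1],
    [0,0,0,0,0,0,-1]
  ]
}}

```text
t: 5.27
tool_pos: [0.4739, 0.0353, 0.1161]
tcp_rot: [[0.986, -0.169, -0.001], [-0.169, -0.986, -0.0], [-0.0, 0.0, -1.0]]
contact_force: [0.3, -0.8, -0.6]
opening: -0.002
grasp_force: 0.0
```

```bash
python3 -c "from h import *;st()"
```

```text
t5.27 bank -75.9 -1.5 116.1 mm F 0.4 -0.7 -0.6 yaw -0.169 open -0.00 [-0.  0. -1.]
```

>>> {"fn": "apply_moves", "kwargs": {
  "plan": [
    [0,0,0,0.1,0,0,-1],
    [0,0,0,0.1,0,0,-1],
    [0,0,0,0.1,0,0,-1]
  ]
}}

```text
t: 5.52
tool_pos: [0.4797, 0.0346, 0.1169]
tcp_rot: [[0.986, -0.168, -0.003], [-0.168, -0.986, 0.001], [-0.003, -0.0, -1.0]]
contact_force: [-7.1, 1.3, 5.9]
opening: 0.002
grasp_force: 3.9
```

>>> {"fn": "apply_moves", "kwargs": {
  "plan": [
    [0,0,0,0.1,0,0,-1],
    [0,0,0,0,0,0,-1]
  ]
}}

```text
t: 5.68
tool_pos: [0.4828, 0.0342, 0.1168]
tcp_rot: [[0.986, -0.168, -0.002], [-0.168, -0.986, 0.001], [-0.002, -0.0, -1.0]]
contact_force: [-5.0, 1.8, 3.2]
opening: -0.001
grasp_force: 2.5
```

>>> {"fn": "apply_moves", "kwargs": {
  "plan": [
    [0,0,0,0.1,0,0,-1],
    [0,0,0,0,0,0,-1]
  ]
}}

```text
t: 5.85
tool_pos: [0.4852, 0.0338, 0.1168]
tcp_rot: [[0.986, -0.168, -0.001], [-0.168, -0.986, 0.001], [-0.002, -0.0, -1.0]]
contact_force: [-4.2, 1.3, 3.7]
opening: -0.001
grasp_force: 2.5
```

>>> {"fn": "apply_moves", "kwargs": {
  "plan": [
    [0,0,0,0.1,0,0,-1],
    [0,0,0,0,0,0,-1]
  ]
}}

```text
t: 6.02
tool_pos: [0.4877, 0.0334, 0.1167]
tcp_rot: [[0.986, -0.168, -0.001], [-0.168, -0.986, 0.001], [-0.001, -0.0, -1.0]]
contact_force: [-4.4, 2.0, 3.5]
opening: 0.0
grasp_force: 2.3
```

>>> {"fn": "apply_moves", "kwargs": {
  "plan": [
    [0,0,0,0.1,0,0,-1],
    [0,0,0,0,0,0,-1]
  ]
}}

```text
t: 6.18
tool_pos: [0.4904, 0.033, 0.1167]
tcp_rot: [[0.986, -0.168, -0.001], [-0.168, -0.986, 0.0], [-0.001, -0.0, -1.0]]
contact_force: [-3.9, 0.8, 3.1]
opening: 0.003
grasp_force: 2.4
```

>>> {"fn": "apply_moves", "kwargs": {
  "plan": [
    [0,0,0,0.1,0,0,-1],
    [0,0,0,0,0,0,-1]
  ]
}}

```text
t: 6.35
tool_pos: [0.493, 0.0326, 0.1166]
tcp_rot: [[0.986, -0.168, -0.0], [-0.168, -0.986, 0.0], [-0.0, -0.0, -1.0]]
contact_force: [-3.0, 1.2, 3.0]
opening: 0.001
grasp_force: 2.1
```

>>> {"fn": "apply_moves", "kwargs": {
  "plan": [
    [0,0,0,0.1,0,0,-1],
    [0,0,0,0,0,0,-1]
  ]
}}

```text
t: 6.52
tool_pos: [0.4955, 0.0322, 0.1164]
tcp_rot: [[0.986, -0.168, -0.0], [-0.168, -0.986, 0.0], [-0.0, -0.0, -1.0]]
contact_force: [-3.8, 0.3, 1.2]
opening: 0.001
grasp_force: 1.9
```

>>> {"fn": "apply_moves", "kwargs": {
  "plan": [
    [0,0,0,0.1,0,0,-1],
    [0,0,0,0,0,0,-1]
  ]
}}

```text
t: 6.68
tool_pos: [0.4981, 0.0318, 0.1163]
tcp_rot: [[0.986, -0.168, -0.0], [-0.168, -0.986, 0.0], [-0.0, 0.0, -1.0]]
contact_force: [-3.7, 1.2, 2.1]
opening: 0.002
grasp_force: 1.8
```

Yellow is free. I'll push it through.

>>> {"fn": "apply_moves", "kwargs": {
  "plan": [
    [0,0,0,0.15,0,0,-1],
    [0,0,0,0.15,0,0,-1],
    [0,0,0,0.15,0,0,-1],
    [0,0,0,0.15,0,0,-1],
    [0,0,0,0.15,0,0,-1]
  ]
}}

```text
t: 7.1
tool_pos: [0.5177, 0.0286, 0.1191]
tcp_rot: [[0.986, -0.168, 0.004], [-0.168, -0.986, -0.0], [0.004, -0.0, -1.0]]
contact_force: [-6.9, 0.5, 14.9]
opening: -0.001
grasp_force: 4.5
```

>>> {"fn": "apply_moves", "kwargs": {
  "plan": [
    [0,0,0,0.15,0,0,-1],
    [0,0,0,0.15,0,0,-1],
    [0,0,0,0.15,0,0,-1],
    [0,0,0,0.15,0,0,-1],
    [0,0,0,0.15,0,0,-1]
  ]
}}

```text
t: 7.52
tool_pos: [0.5351, 0.0258, 0.1166]
tcp_rot: [[0.986, -0.167, -0.0], [-0.167, -0.986, 0.0], [-0.0, -0.0, -1.0]]
contact_force: [-5.8, 1.2, 4.2]
opening: 0.001
grasp_force: 3.0
```

>>> {"fn": "apply_moves", "kwargs": {
  "plan": [
    [0,0,0,0.1,0,0,-1],
    [0,0,0,0.1,0,0,-1],
    [0,0,0,0,0,0,-1]
  ]
}}

```text
t: 7.77
tool_pos: [0.5404, 0.0248, 0.1164]
tcp_rot: [[0.986, -0.168, 0.0], [-0.168, -0.986, 0.0], [0.0, -0.0, -1.0]]
contact_force: [-3.0, 1.0, 3.6]
opening: 0.0
grasp_force: 1.8
```

```bash
python3 -c "from h import *;st()"
```

```text
t7.77 bank -8.6 -0.7 116.4 mm F -3.1 0.5 3.6 yaw -0.168 open 0.00 [ 0. -0. -1.]
```

>>> {"fn": "apply_moves", "kwargs": {
  "plan": [
    [0,0,0,0.1,0,0,-1],
    [0,0,0,0.1,0,0,-1],
    [0,0,0,0,0,0,-1]
  ]
}}

```text
t: 8.02
tool_pos: [0.5452, 0.0239, 0.1161]
tcp_rot: [[0.986, -0.168, 0.0], [-0.168, -0.986, -0.0], [0.0, 0.0, -1.0]]
contact_force: [-3.3, 1.9, 3.4]
opening: -0.004
grasp_force: 2.0
```

>>> {"fn": "apply_moves", "kwargs": {
  "plan": [
    [0,0,0,0.1,0,0,-1],
    [0,0,0,0.1,0,0,-1],
    [0,0,0,0,0,0,-1]
  ]
}}

```text
t: 8.27
tool_pos: [0.5499, 0.023, 0.1157]
tcp_rot: [[0.986, -0.168, -0.001], [-0.168, -0.986, -0.0], [-0.001, 0.0, -1.0]]
contact_force: [-3.8, 0.8, 1.6]
opening: -0.001
grasp_force: 1.8
```

```bash
python3 -c "from h import *;st()"
```

```text
t8.27 bank 1.1 -0.8 115.7 mm F -3.9 0.2 1.6 yaw -0.169 open -0.00 [-0.001  0.    -1.   ]
```

>>> {"fn": "apply_moves", "kwargs": {
  "plan": [
    [0,0,0,0.1,0,0,-1],
    [0,0,0,0,0,0,-1]
  ]
}}

```text
t: 8.43
tool_pos: [0.5522, 0.0226, 0.1156]
tcp_rot: [[0.986, -0.168, -0.001], [-0.168, -0.986, -0.0], [-0.001, 0.0, -1.0]]
contact_force: [-5.0, 0.4, 0.4]
opening: -0.001
grasp_force: 1.8
```

>>> {"fn": "apply_moves", "kwargs": {
  "plan": [
    [0,0,0,0.06,0,0,-1],
    [0,0,0,0,0,0,-1]
  ]
}}

```text
t: 8.6
tool_pos: [0.5535, 0.0224, 0.1155]
tcp_rot: [[0.986, -0.168, -0.001], [-0.168, -0.986, -0.0], [-0.001, 0.0, -1.0]]
contact_force: [-4.1, 0.9, -0.5]
opening: -0.0
grasp_force: 1.8
```

```bash
python3 - <<'E'
from h import *
from cell import camera
st()
C={n:camera(n) for n in("scene","top")}
f=[cv2.resize(C['top']['frame'][150:260,240:410],(0,0),fx=2.5,fy=2.5),cv2.resize(C['scene']['frame'][135:255,230:400],(425,300))]
cv2.imwrite("pics/c2.png",cv2.vconcat(f)[:,:,::-1])
B={n:blobs(C[n],n,b) for n,b in (("scene",(255,135,350,202)),("top",(255,190,365,250)))}
print({n:{k:(v[0].round(1),v[1][4]) for k,v in B[n].items()} for n in B})
E
```

```text
t8.60 bank 4.7 -0.8 115.5 mm F -4.2 0.1 -0.5 yaw -0.168 open -0.00 [-0.001  0.    -1.   ]
{'scene': {'yellow': (array([318.1, 181.7]), np.int32(82)), 'blue': (array([287. , 157.3]), np.int32(154))}, 'top': {'red': (array([274.8, 221.5]), np.int32(77)), 'blue': (array([335.1, 228.3]), np.int32(45))}}
```

View pics/c2.png

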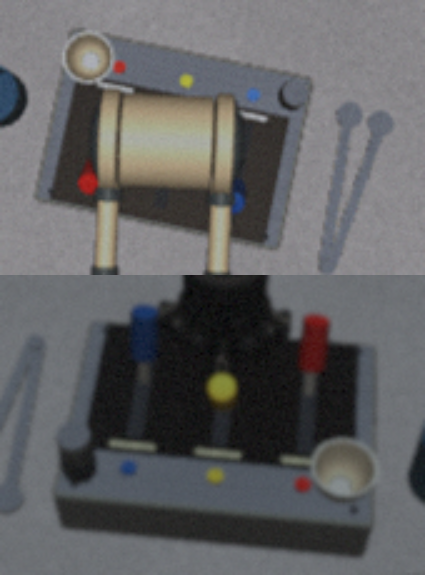

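The picture shows the yellow lever leaning far over, with its end disc at about scene pixel (318.3, 180.5). I'll turn that into an angle.

```bash
cat >> h.py <<'E'
def ang(c,p,y):
    # lever angle: ray cut with the lever's plane (bank y), direction from axis, + radius found
    o,d=ray(c,p); q=O+V*y; s=((q-o)@V)/(d@V) if abs(d@V)>.2 else None
    r=[]
    for a in np.arange(0,1.06,.05):
        X=O+V*y+U*.11*np.sin(a-.5)+np.array([0,0,.05+.11*np.cos(a-.5)])
        x=c["intrinsics"]@(c["R"]@X+c["t"]); r.append((a,*(x[:2]/x[2])))
    r=np.array(r); i=np.argmin(np.abs(r[:,2]-p[1])); return r[max(0,i-2):i+3].round(2)
E
python3 -c "
from h import *
c=dict(np.load('scene0.npz'));print(ang(c,(318.3,180.5),0))
print(ang(c,(321,150),0))"
```

```text
[[  0.85 317.68 176.43]
 [  0.9  317.47 178.7 ]
 [  0.95 317.27 180.99]
 [  1.   317.07 183.31]
 [  1.05 316.87 185.65]]
[[0.0000e+00 3.2081e+02 1.4863e+02]
 [5.0000e-02 3.2067e+02 1.4950e+02]
 [1.0000e-01 3.2052e+02 1.5048e+02]
 [1.5000e-01 3.2037e+02 1.5157e+02]
 [2.0000e-01 3.2020e+02 1.5276e+02]]
```

>>> {"fn": "apply_moves", "kwargs": {
  "plan": [
    [0,0,0,0.05,0,0,-1],
    [0,0,0,0,0,0,-1]
  ]
}}

```text
t: 8.87
tool_pos: [0.5548, 0.0222, 0.1159]
tcp_rot: [[0.986, -0.168, -0.001], [-0.168, -0.986, -0.0], [-0.001, 0.0, -1.0]]
contact_force: [-3.7, 0.0, 0.1]
opening: 0.004
grasp_force: 1.9
```

>>> {"fn": "apply_moves", "kwargs": {
  "plan": [
    [0,0,0,0.05,0,0,-1],
    [0,0,0,0,0,0,-1]
  ]
}}

```text
t: 9.03
tool_pos: [0.5562, 0.022, 0.1161]
tcp_rot: [[0.986, -0.168, -0.0], [-0.168, -0.986, -0.0], [-0.0, 0.0, -1.0]]
contact_force: [-4.5, 0.0, -0.9]
opening: -0.001
grasp_force: 1.9
```

>>> {"fn": "apply_moves", "kwargs": {
  "plan": [
    [0,0,0,-0.86,0,0,-1],
    [0,0,0,-0.86,0,-0.56,-1],
    [0,0,0,-0.86,0,0,-1],
    [0,0,0,-0.86,0,0,-1],
    [0,0,0,-0.86,0,0,-1],
    [0,0,0,0,-0.86,0,-1],
    [0,0,0,0,-0.86,0,-1],
    [0,0,0,0,-0.86,0,-1],
    [0,0,0,0,-0.86,0,-1],
    [0,0,0,0,0,0,-1]
  ]
}}

```text
t: 9.87
tool_pos: [0.4661, 0.1279, 0.1313]
tcp_rot: [[0.986, -0.165, 0.004], [-0.165, -0.986, 0.002], [0.004, -0.003, -1.0]]
contact_force: [0.2, -0.2, 0.6]
opening: -0.004
grasp_force: 0.0
```

```bash
python3 -c "from h import *;st()"
```

```text
t9.87 bank -99.3 88.3 131.3 mm F 0.2 -0.1 0.6 yaw -0.166 open -0.00 [ 0.004 -0.003 -1.   ]
```

>>> {"fn": "apply_moves", "kwargs": {
  "plan": [
    [0,0,0,0.3,0.12,0,-1],
    [0,0,0,0.3,0,0,-1],
    [0,0,0,0.2,0,0,-1],
    [0,0,0,0.1,0,0,-1],
    [0,0,0,0.1,0,0,-1],
    [0,0,0,0.1,0,0,-1],
    [0,0,0,0.1,0,0,-1]
  ]
}}

```text
t: 10.45
tool_pos: [0.4927, 0.1165, 0.1304]
tcp_rot: [[0.986, -0.168, -0.003], [-0.168, -0.986, -0.0], [-0.003, 0.001, -1.0]]
contact_force: [-7.3, 1.6, 6.5]
opening: -0.002
grasp_force: 4.4
```

>>> {"fn": "apply_moves", "kwargs": {
  "plan": [
    [0,0,0,0.1,0,0,-1],
    [0,0,0,0.1,0,0,-1],
    [0,0,0,0,0,0,-1]
  ]
}}

```text
t: 10.7
tool_pos: [0.4982, 0.1163, 0.1309]
tcp_rot: [[0.986, -0.167, -0.002], [-0.167, -0.986, 0.001], [-0.002, -0.001, -1.0]]
contact_force: [-6.4, 0.9, 4.9]
opening: 0.002
grasp_force: 2.6
```

>>> {"fn": "apply_moves", "kwargs": {
  "plan": [
    [0,0,0,0.1,0,0,-1],
    [0,0,0,0,0,0,-1]
  ]
}}

```text
t: 10.87
tool_pos: [0.5006, 0.116, 0.1308]
tcp_rot: [[0.986, -0.167, -0.001], [-0.167, -0.986, 0.001], [-0.002, -0.001, -1.0]]
contact_force: [-5.2, 1.3, 3.3]
opening: 0.003
grasp_force: 2.4
```

```bash
python3 -c "from h import *;st()"
```

```text
t10.87 bank -63.2 82.5 130.8 mm F -5.3 0.4 3.3 yaw -0.168 open 0.00 [-0.002 -0.001 -1.   ]
```

>>> {"fn": "apply_moves", "kwargs": {
  "plan": [
    [0,0,0,0.1,0,0,-1],
    [0,0,0,0,0,0,-1]
  ]
}}

```text
t: 11.03
tool_pos: [0.5031, 0.1156, 0.1308]
tcp_rot: [[0.986, -0.167, -0.001], [-0.167, -0.986, 0.001], [-0.001, -0.001, -1.0]]
contact_force: [-4.8, 1.3, 3.2]
opening: 0.001
grasp_force: 2.4
```

>>> {"fn": "apply_moves", "kwargs": {
  "plan": [
    [0,0,0,0.1,0,0,-1],
    [0,0,0,0,0,0,-1]
  ]
}}

```text
t: 11.2
tool_pos: [0.5058, 0.1151, 0.1307]
tcp_rot: [[0.986, -0.167, -0.001], [-0.167, -0.986, 0.001], [-0.001, -0.001, -1.0]]
contact_force: [-4.1, 2.3, 4.3]
opening: -0.0
grasp_force: 2.4
```

>>> {"fn": "apply_moves", "kwargs": {
  "plan": [
    [0,0,0,0.08,0,0,-1],
    [0,0,0,0,0,0,-1]
  ]
}}

```text
t: 11.37
tool_pos: [0.5078, 0.1147, 0.1306]
tcp_rot: [[0.986, -0.167, -0.0], [-0.167, -0.986, 0.001], [-0.001, -0.0, -1.0]]
contact_force: [-4.6, 1.9, 3.6]
opening: -0.0
grasp_force: 2.4
```

>>> {"fn": "apply_moves", "kwargs": {
  "plan": [
    [0,0,0,0.1,0,0,-1],
    [0,0,0,0,0,0,-1]
  ]
}}

```text
t: 11.53
tool_pos: [0.5105, 0.1141, 0.1304]
tcp_rot: [[0.986, -0.168, -0.0], [-0.168, -0.986, 0.0], [-0.0, -0.0, -1.0]]
contact_force: [-3.8, 1.2, 1.9]
opening: 0.005
grasp_force: 2.0
```

>>> {"fn": "apply_moves", "kwargs": {
  "plan": [
    [0,0,0,0.1,0,0,-1],
    [0,0,0,0.1,0,0,-1],
    [0,0,0,0,0,0,-1]
  ]
}}

```text
t: 11.78
tool_pos: [0.5156, 0.1132, 0.1303]
tcp_rot: [[0.986, -0.168, 0.0], [-0.168, -0.986, 0.0], [0.0, -0.0, -1.0]]
contact_force: [-3.4, 1.5, 2.4]
opening: 0.001
grasp_force: 1.6
```

```bash
python3 -c "from h import *;st()"
```

```text
t11.78 bank -48.0 82.2 130.3 mm F -3.6 0.9 2.4 yaw -0.169 open 0.00 [ 0. -0. -1.]
```

Red is free. I'll push on gently with a small upward allowance near upright, where the yellow push showed an upward catch.

>>> {"fn": "apply_moves", "kwargs": {
  "plan": [
    [0,0,0,0.1,0,0,-1],
    [0,0,0,0.1,0,0,-1],
    [0,0,0,0.1,0,0,-1],
    [0,0,0,0.1,0,0,-1]
  ]
}}

```text
t: 12.12
tool_pos: [0.5254, 0.1115, 0.1304]
tcp_rot: [[0.986, -0.168, -0.0], [-0.168, -0.986, 0.0], [-0.0, -0.0, -1.0]]
contact_force: [-5.0, 0.2, 4.1]
opening: 0.002
grasp_force: 2.6
```

>>> {"fn": "apply_moves", "kwargs": {
  "plan": [
    [0,0,0,0.1,0,0,-1],
    [0,0,0,0.1,0,0,-1],
    [0,0,0,0.1,0,0,-1]
  ]
}}

```text
t: 12.37
tool_pos: [0.5329, 0.1102, 0.1303]
tcp_rot: [[0.986, -0.168, -0.0], [-0.168, -0.986, 0.0], [-0.0, 0.0, -1.0]]
contact_force: [-4.6, 0.7, 3.5]
opening: 0.001
grasp_force: 2.1
```

>>> {"fn": "apply_moves", "kwargs": {
  "plan": [
    [0,0,0,0.1,0,0,-1],
    [0,0,0,0.1,0,0,-1],
    [0,0,0,0.1,0,0,-1]
  ]
}}

```text
t: 12.62
tool_pos: [0.5403, 0.109, 0.1302]
tcp_rot: [[0.986, -0.168, -0.0], [-0.168, -0.986, 0.0], [-0.0, 0.0, -1.0]]
contact_force: [-5.8, 1.4, 3.3]
opening: -0.004
grasp_force: 2.6
```

>>> {"fn": "apply_moves", "kwargs": {
  "plan": [
    [0,0,0,0.1,0,0,-1],
    [0,0,0,0.1,0,0,-1],
    [0,0,0,0.1,0,0,-1]
  ]
}}

```text
t: 12.87
tool_pos: [0.5478, 0.1077, 0.1304]
tcp_rot: [[0.986, -0.168, 0.0], [-0.168, -0.986, 0.0], [0.0, -0.0, -1.0]]
contact_force: [-3.6, 1.1, 4.5]
opening: -0.002
grasp_force: 2.2
```

```bash
python3 -c "from h import *;st()"
```

```text
t12.87 bank -15.4 82.3 130.4 mm F -3.7 0.5 4.5 yaw -0.168 open -0.00 [ 0. -0. -1.]
```

Smooth. 27 mm to go.

>>> {"fn": "apply_moves", "kwargs": {
  "plan": [
    [0,0,0,0.1,0,0,-1],
    [0,0,0,0.1,0,0,-1],
    [0,0,0,0.1,0,0,-1],
    [0,0,0,0.1,0,0,-1]
  ]
}}

```text
t: 13.2
tool_pos: [0.5576, 0.1059, 0.1303]
tcp_rot: [[0.986, -0.168, 0.0], [-0.168, -0.986, -0.0], [0.0, 0.0, -1.0]]
contact_force: [-4.2, 0.1, 3.5]
opening: -0.001
grasp_force: 2.3
```

>>> {"fn": "apply_moves", "kwargs": {
  "plan": [
    [0,0,0,0.1,0,0,-1],
    [0,0,0,0.1,0,0,-1],
    [0,0,0,0.1,0,0,-1],
    [0,0,0,0.1,0,0,-1]
  ]
}}

```text
t: 13.53
tool_pos: [0.5672, 0.1042, 0.1298]
tcp_rot: [[0.986, -0.168, -0.001], [-0.168, -0.986, -0.0], [-0.001, 0.0, -1.0]]
contact_force: [-3.2, 0.1, 0.5]
opening: -0.002
grasp_force: 2.0
```

>>> {"fn": "apply_moves", "kwargs": {
  "plan": [
    [0,0,0,0.1,0,0,-1],
    [0,0,0,0.1,0,0,-1],
    [0,0,0,0,0,0,-1]
  ]
}}

```text
t: 13.78
tool_pos: [0.5722, 0.1034, 0.1294]
tcp_rot: [[0.986, -0.168, -0.001], [-0.168, -0.986, -0.0], [-0.001, 0.001, -1.0]]
contact_force: [-3.7, -0.3, -1.2]
opening: -0.002
grasp_force: 1.2
```

```bash
python3 -c "from h import *;st()"
```

```text
t13.78 bank 9.4 82.1 129.4 mm F -3.6 -1.0 -1.2 yaw -0.169 open -0.00 [-0.001  0.001 -1.   ]
```

>>> {"fn": "apply_moves", "kwargs": {
  "plan": [
    [0,0,0,0.08,0,0,-1],
    [0,0,0,0,0,0,-1]
  ]
}}

```text
t: 13.95
tool_pos: [0.5741, 0.1032, 0.1298]
tcp_rot: [[0.986, -0.168, -0.001], [-0.168, -0.986, -0.0], [-0.001, 0.0, -1.0]]
contact_force: [-3.6, 0.1, -1.3]
opening: 0.001
grasp_force: 1.4
```

>>> {"fn": "apply_moves", "kwargs": {
  "plan": [
    [0,0,0,0.08,0,0,-1],
    [0,0,0,0,0,0,-1]
  ]
}}

```text
t: 14.12
tool_pos: [0.5762, 0.1029, 0.1301]
tcp_rot: [[0.986, -0.168, -0.0], [-0.168, -0.986, 0.0], [-0.0, 0.0, -1.0]]
contact_force: [-3.0, 1.3, -1.7]
opening: 0.004
grasp_force: 1.4
```

>>> {"fn": "apply_moves", "kwargs": {
  "plan": [
    [0,0,0,-0.9,0,0,-1],
    [0,0,0,-0.9,0,0,-1],
    [0,0,0,-0.9,0,0,-1],
    [0,0,0,-0.9,0,0,-1],
    [0,0,0,-0.9,0,0,-1],
    [0,0,0,0,0.95,0,-1],
    [0,0,0,0,0.95,0,-1],
    [0,0,0,0,0.95,0,-1],
    [0,0,0,0,0.95,0,-1],
    [0,0,0,0,0.95,0,-1]
  ]
}}

```text
t: 14.95
tool_pos: [0.4461, 0.0035, 0.1313]
tcp_rot: [[0.986, -0.167, 0.004], [-0.167, -0.986, -0.001], [0.004, -0.0, -1.0]]
contact_force: [-0.2, -0.2, 0.6]
opening: -0.003
grasp_force: 0.0
```

>>> {"fn": "apply_moves", "kwargs": {
  "plan": [
    [0,0,0,0,0.95,0,-1],
    [0,0,0,0,0.95,0,-1],
    [0,0,0,0,0,0,-1]
  ]
}}

```text
t: 15.2
tool_pos: [0.4378, -0.0457, 0.1313]
tcp_rot: [[0.985, -0.171, 0.004], [-0.171, -0.985, -0.003], [0.004, 0.002, -1.0]]
contact_force: [-0.1, 0.0, 0.1]
opening: 0.003
grasp_force: 0.0
```

```bash
python3 - <<'E'
from h import *
from cell import camera
st()
c=camera("scene")
b=blobs(c,'scene',(255,135,390,200)); print({k:v[0].round(1) for k,v in b.items()})
cv2.imwrite("pics/c3.png",cv2.resize(c['frame'][135:255,230:400],(765,540))[:,:,::-1])
E
```

```text
t15.20 bank -97.8 -87.5 131.3 mm F -0.1 0.0 0.1 yaw -0.172 open 0.00 [ 0.004  0.002 -1.   ]
{'red': array([354.3, 183.8]), 'yellow': array([317.9, 183. ]), 'blue': array([286.9, 157.5])}
```

View pics/c3.png

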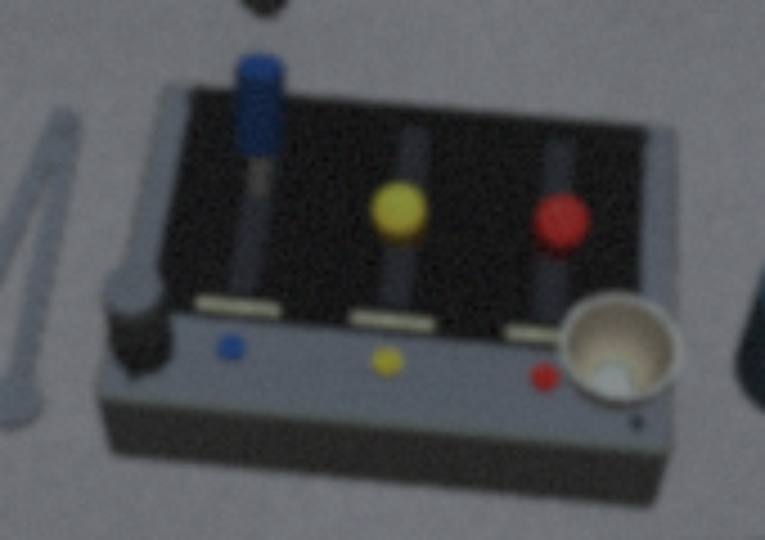

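Yellow (disc at about crop (399,210)) and red (562,221) are both well over, and blue is still off. Now blue.

>>> {"fn": "apply_moves", "kwargs": {
  "plan": [
    [0,0,0,0.3,-0.1,0,-1],
    [0,0,0,0.3,0,0,-1],
    [0,0,0,0.2,0,0,-1],
    [0,0,0,0.1,0,0,-1],
    [0,0,0,0.1,0,0,-1],
    [0,0,0,0.1,0,0,-1],
    [0,0,0,0.1,0,0,-1]
  ]
}}

```text
t: 15.83
tool_pos: [0.4676, -0.0444, 0.1301]
tcp_rot: [[0.986, -0.167, -0.0], [-0.167, -0.986, 0.0], [-0.0, -0.0, -1.0]]
contact_force: [-0.2, 0.1, 0.5]
opening: 0.002
grasp_force: 0.0
```

>>> {"fn": "apply_moves", "kwargs": {
  "plan": [
    [0,0,0,0.1,0,0,-1],
    [0,0,0,0.1,0,0,-1],
    [0,0,0,0,0,0,-1]
  ]
}}

```text
t: 16.08
tool_pos: [0.4725, -0.0456, 0.1302]
tcp_rot: [[0.986, -0.168, -0.0], [-0.168, -0.986, 0.0], [-0.0, -0.0, -1.0]]
contact_force: [-0.2, 0.7, 0.0]
opening: 0.002
grasp_force: 0.0
```

>>> {"fn": "apply_moves", "kwargs": {
  "plan": [
    [0,0,0,0.1,0,0,-1],
    [0,0,0,0,0,0,-1]
  ]
}}

```text
t: 16.25
tool_pos: [0.4743, -0.0459, 0.1303]
tcp_rot: [[0.986, -0.168, -0.001], [-0.168, -0.986, 0.0], [-0.002, 0.0, -1.0]]
contact_force: [-2.7, 0.9, 1.8]
opening: -0.004
grasp_force: 1.8
```

>>> {"fn": "apply_moves", "kwargs": {
  "plan": [
    [0,0,0,0.1,0,0,-1],
    [0,0,0,0,0,0,-1]
  ]
}}

```text
t: 16.42
tool_pos: [0.4768, -0.0464, 0.1305]
tcp_rot: [[0.986, -0.168, -0.001], [-0.168, -0.986, 0.0], [-0.001, 0.0, -1.0]]
contact_force: [-5.1, 1.2, 3.5]
opening: -0.0
grasp_force: 2.1
```

```bash
python3 - <<'E'
from h import *
st()
c=dict(np.load('scene0.npz'));print(ang(c,(355,184.1),.085))
E
```

```text
t16.42 bank -59.2 -81.6 130.5 mm F -5.2 0.3 3.5 yaw -0.169 open -0.00 [-0.001  0.    -1.   ]
[[  0.85 353.86 179.35]
 [  0.9  353.7  181.62]
 [  0.95 353.53 183.93]
 [  1.   353.35 186.26]
 [  1.05 353.17 188.6 ]]
```

>>> {"fn": "apply_moves", "kwargs": {
  "plan": [
    [0,0,0,0.1,0,0,-1],
    [0,0,0,0,0,0,-1]
  ]
}}

```text
t: 16.58
tool_pos: [0.4795, -0.0468, 0.1305]
tcp_rot: [[0.986, -0.168, -0.0], [-0.168, -0.986, -0.0], [-0.0, 0.0, -1.0]]
contact_force: [-3.2, -0.3, 2.7]
opening: 0.001
grasp_force: 2.0
```

>>> {"fn": "apply_moves", "kwargs": {
  "plan": [
    [0,0,0,0.1,0,0,-1],
    [0,0,0,0,0,0,-1]
  ]
}}

```text
t: 16.75
tool_pos: [0.4821, -0.0473, 0.1305]
tcp_rot: [[0.986, -0.168, 0.0], [-0.168, -0.986, -0.0], [0.0, 0.0, -1.0]]
contact_force: [-3.5, 0.1, 1.7]
opening: 0.003
grasp_force: 1.9
```

>>> {"fn": "apply_moves", "kwargs": {
  "plan": [
    [0,0,0,0.1,0,0,-1],
    [0,0,0,0.1,0,0,-1]
  ]
}}

```text
t: 16.92
tool_pos: [0.4869, -0.0481, 0.1305]
tcp_rot: [[0.986, -0.168, -0.0], [-0.168, -0.986, -0.0], [-0.0, 0.0, -1.0]]
contact_force: [-4.8, -0.1, 3.8]
opening: 0.002
grasp_force: 2.3
```

Blue is free now. Pushing it through.

>>> {"fn": "apply_moves", "kwargs": {
  "plan": [
    [0,0,0,0.1,0,0,-1],
    [0,0,0,0.1,0,0,-1],
    [0,0,0,0.1,0,0,-1],
    [0,0,0,0.1,0,0,-1],
    [0,0,0,0.1,0,0,-1]
  ]
}}

```text
t: 17.33
tool_pos: [0.4996, -0.0502, 0.1302]
tcp_rot: [[0.986, -0.168, 0.0], [-0.168, -0.986, 0.0], [0.0, -0.0, -1.0]]
contact_force: [-3.1, 0.1, 2.4]
opening: -0.001
grasp_force: 1.9
```

>>> {"fn": "apply_moves", "kwargs": {
  "plan": [
    [0,0,0,0.1,0,0,-1],
    [0,0,0,0.1,0,0,-1],
    [0,0,0,0.1,0,0,-1],
    [0,0,0,0.1,0,0,-1]
  ]
}}

```text
t: 17.67
tool_pos: [0.5095, -0.0519, 0.1302]
tcp_rot: [[0.986, -0.168, -0.0], [-0.168, -0.986, -0.0], [-0.0, 0.0, -1.0]]
contact_force: [-4.5, -0.8, 1.8]
opening: 0.001
grasp_force: 1.9
```

>>> {"fn": "apply_moves", "kwargs": {
  "plan": [
    [0,0,0,0.1,0,0,-1],
    [0,0,0,0.1,0,0,-1],
    [0,0,0,0.1,0,0,-1],
    [0,0,0,0.1,0,0,-1]
  ]
}}

```text
t: 18.0
tool_pos: [0.5193, -0.0536, 0.1304]
tcp_rot: [[0.986, -0.168, 0.0], [-0.168, -0.986, -0.0], [0.0, 0.0, -1.0]]
contact_force: [-3.8, -0.9, 3.1]
opening: -0.002
grasp_force: 2.2
```

>>> {"fn": "apply_moves", "kwargs": {
  "plan": [
    [0,0,0,0.1,0,0,-1],
    [0,0,0,0.1,0,0,-1],
    [0,0,0,0.1,0,0,-1],
    [0,0,0,0.1,0,0,-1],
    [0,0,0,0.1,0,0,-1]
  ]
}}

```text
t: 18.42
tool_pos: [0.5316, -0.0558, 0.1302]
tcp_rot: [[0.986, -0.168, 0.0], [-0.168, -0.986, -0.0], [0.0, 0.0, -1.0]]
contact_force: [-4.7, -1.1, 3.3]
opening: 0.0
grasp_force: 2.0
```

>>> {"fn": "apply_moves", "kwargs": {
  "plan": [
    [0,0,0,0.1,0,0,-1],
    [0,0,0,0.1,0,0,-1],
    [0,0,0,0.1,0,0,-1],
    [0,0,0,0.1,0,0,-1],
    [0,0,0,0,0,0,-1]
  ]
}}

```text
t: 18.83
tool_pos: [0.5414, -0.0572, 0.1295]
tcp_rot: [[0.986, -0.168, -0.001], [-0.168, -0.986, 0.0], [-0.001, -0.0, -1.0]]
contact_force: [-2.3, -0.6, -0.1]
opening: -0.0
grasp_force: 1.0
```

```bash
python3 -c "from h import *;st()"
```

```text
t18.83 bank 6.2 -81.3 129.5 mm F -2.1 -1.0 -0.1 yaw -0.168 open -0.00 [-0.001 -0.    -1.   ]
```

>>> {"fn": "apply_moves", "kwargs": {
  "plan": [
    [0,0,0,0.1,0,0,-1],
    [0,0,0,0.1,0,0,-1],
    [0,0,0,0,0,0,-1]
  ]
}}

```text
t: 19.08
tool_pos: [0.5465, -0.0578, 0.13]
tcp_rot: [[0.986, -0.167, -0.0], [-0.167, -0.986, 0.001], [-0.0, -0.001, -1.0]]
contact_force: [-1.8, 1.4, -0.6]
opening: 0.002
grasp_force: 1.0
```

>>> {"fn": "apply_moves", "kwargs": {
  "plan": [
    [0,0,0,0.08,0,0,-1],
    [0,0,0,0,0,0,-1]
  ]
}}

```text
t: 19.25
tool_pos: [0.5484, -0.0582, 0.1302]
tcp_rot: [[0.986, -0.167, 0.0], [-0.167, -0.986, 0.0], [0.0, -0.0, -1.0]]
contact_force: [-2.2, 0.8, 0.0]
opening: 0.0
grasp_force: 1.1
```

>>> {"fn": "apply_moves", "kwargs": {
  "plan": [
    [0,0,0,-0.9,0,0,-1],
    [0,0,0,-0.9,0,0,-1],
    [0,0,0,-0.9,0,-0.5,-1],
    [0,0,0,-0.9,0,-0.9,-1],
    [0,0,0,-0.9,0,-0.9,-1],
    [0,0,0,0,0,0,-1],
    [0,0,0,0,0,0,-1]
  ]
}}

```text
t: 19.83
tool_pos: [0.4384, -0.0397, 0.1907]
tcp_rot: [[0.986, -0.167, 0.008], [-0.167, -0.986, -0.001], [0.008, -0.0, -1.0]]
contact_force: [0.5, 1.0, -0.9]
opening: 0.002
grasp_force: 0.0
```

```bash
python3 - <<'E'
from h import *
from cell import camera
st()
c=camera("scene"); b=blobs(c,'scene',(255,135,390,205))
for (k,y) in (('red',.085),('yellow',0),('blue',-.085)): print(k,b[k][0].round(1),b[k][1]); print(ang(c,b[k][0],y))
cv2.imwrite("pics/c4.png",cv2.resize(c['frame'][135:255,200:400],(800,480))[:,:,::-1])
E
```

```text
t19.83 bank -98.3 -81.5 190.7 mm F 0.4 1.0 -0.9 yaw -0.168 open 0.00 [ 0.008 -0.    -1.   ]
red [354.4 183.8] [ 93  43  13  13 129]
[[  0.85 353.86 179.35]
 [  0.9  353.7  181.62]
 [  0.95 353.53 183.93]
 [  1.   353.35 186.26]
 [  1.05 353.17 188.6 ]]
yellow [318.1 183.2] [57 42 13 12 83]
[[  0.9  317.47 178.7 ]
 [  0.95 317.27 180.99]
 [  1.   317.07 183.31]
 [  1.05 316.87 185.65]]
blue [282.3 177.9] [ 22  37  12  13 110]
[[  0.85 281.76 173.54]
 [  0.9  281.51 175.79]
 [  0.95 281.28 178.08]
 [  1.   281.05 180.38]
 [  1.05 280.84 182.71]]
```

View pics/c4.png

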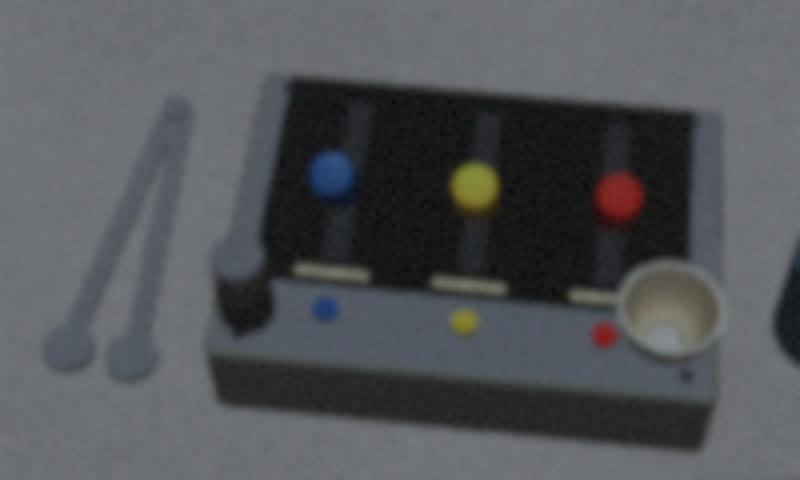

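All three discs (crop (333,175), (475,187), (620,196)) read about 0.95 rad, in line with where the arm left them. The ramekin, pepper pot and tongs look undisturbed and the arm is clear, so I'm handing in.

```bash
python3 -c "
from cell import ctrl
print(ctrl.finish_job())"
```

```text
the job is handed in; nothing more can be done
None
```

I threw all three levers fully over in the order yellow, red, blue, each ending at about 0.95 rad. The highest force I read was about 16 N, on the yellow lever. In the last picture the crockery and utensils in view had not moved. The job is handed in, but it returned no verdict.

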